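# Line up the magnifier and turn the miniature to face it

## Task

Get the miniature horseman ready for detail painting: first push the magnifier's swing arm round until its lens points straight at the middle of the turntable, then push a post of the turntable round until the horseman faces straight towards the magnifier's stand. Only push gently with a fingertip: grip nothing, do not touch the horseman, who must stay standing in the middle of the turntable, and leave the bottles, mugs, palette and brush where they are.

Things in the scene. Friction and masses are not known exactly. Their poses are not given: they have to be found in the camera images.
- wheel: turning part of the turntable: pale wooden disc 144 mm wide, top 40 mm above the table, with four steel spokes (10 mm thick, 32 mm up) along its +x, +y, -x, -y. Each ends 120 mm from the axis in an upright post 14 mm thick, 25 to 73 mm above the table. Origin on the axis at table height. Turns either way about the vertical without a stop, stays where left; about 1 N at a post moves it.
- turntable: fixed black foot of the turntable under the disc, 120 mm wide, 10 mm high; origin under its middle, on the turning axis. The magnifier's stand is 250 to 360 mm from it, to its left or right.
- magnifier: swing arm of the magnifier: steel bar 12 mm thick, 112 mm above the table, turning about the vertical on top of a post (hub top 122 mm up). Origin on the post's axis at table height. +x points along the arm to the lens; the counterweight is at -x. It starts more or less away from the robot; in place it points at the turntable's axis. Stays where left; 1.5 N at the weight moves it.
- stand: fixed round black foot of the magnifier, 130 mm wide, 16 mm high, with a steel post 18 mm thick in the middle; origin under its middle, on the arm's turning axis.
- lens (a point): middle of the upright round lens on the arm, 138 mm from the post's axis and 128 mm above the table; 96 mm over its black rim (80 to 176 mm above the table), 12 mm thick, its plane square to the arm.
- weight (a point): middle of the upright round black counterweight at the arm's other end, 34 mm thick, 87 to 133 mm above the table, 110 mm from the post's axis.
- figure: grey unpainted miniature: rider with lance on a horse, on a 78 by 44 mm base, 96 mm tall, standing loose near the middle of the turntable's disc; it turns with the disc. Origin under the middle of its base, z up; its +x is where the horse's head, the rider and the lance (tip 65 mm ahead) point. Its facing is not related to the spokes. It starts facing more or less away from the robot.
- bottle_a: small dropper paint bottle, 25 mm wide, 74 mm tall, loose, standing between the turntable and the magnifier on the robot's side; origin under its middle; to be left alone
- bottle_b: the same kind of bottle, between turntable and magnifier on the far side; origin under its middle; to be left alone
- bottle_c: the same kind of bottle, out to the left; origin under its middle; to be left alone
- grey_mug: grey mug, 86 mm wide plus handle, 75 mm tall, far left; origin under its middle; to be left alone
- white_mug: white mug, same size, out to the right; origin under its middle; to be left alone
- palette: round white mixing palette, 120 mm wide, 7 mm thick, lying at the far side; origin under its middle; to be left alone
- brush: fine paint brush, 190 mm long, 8 mm thick, lying to the left on the robot's side; origin under its middle; to be left alone
Things that resemble listed ones, but are neither listed nor needed, are in the scene too. There is more than one size of the figure; the one meant has the size given above.

How it is judged:
On the way, in this order (a step that is already met when the one before it is completed fails the run):
1. the lens arm points at the turntable (y of wheel in the frame of magnifier between -0.035 and 0.035 m and x of wheel in the frame of magnifier above 0.05 m), for 0.2 s.
2. the horseman faces the magnifier's stand (y of magnifier in the frame of figure between -0.045 and 0.045 m and x of magnifier in the frame of figure above 0.05 m), for 0.2 s.
At the end, for the whole second after the job is handed in: The lens arm's line passes within 35 mm of the turntable's axis, lens side towards it; the horseman's straight-ahead line passes within 45 mm of the magnifier's post, which is in front of him; he stands upright within 25 mm of the turntable's axis; all at rest (all of step 1 and all of step 2 and angle between figure's own z axis and vertical below 0.15 rad and horizontal distance between figure and wheel below 0.025 m and height (world z) of figure between 0.03 and 0.05 m and angular speed of each of wheel, magnifier, figure below 0.1 rad/s); the robot touches nothing.
It fails at once if the robot touches the figure (contact force between any of the fingers, the arm and figure above 0.3 N).
It fails at once if the figure tips, is lifted, or slides more than 25 mm off the middle of the turntable (angle between figure's own z axis and vertical above 0.3 rad or height (world z) of figure above 0.06 m or horizontal distance between figure and wheel above 0.025 m).
It fails at once if the turntable or the magnifier is gripped or struck (over 18 N) instead of gently pushed (contact force between the fingers and wheel above 18 N or contact force between the fingers and magnifier above 18 N).
It fails at once if a bystander (bottle, mug, palette, brush) is shifted by more than 30 mm or lifted (distance of any of bottle_a, bottle_b, bottle_c, grey_mug, white_mug, palette, brush from where it was at the start of the episode above 0.03 m).
It also fails if it takes over 64 s, if anything falls off the work surface, if the arm or the gripper's body presses on something with over 40 N, if the wrist force passes 120 N, or if a joint passes its speed limit or range.

## Robot

A 7-joint arm with a two-finger parallel gripper is mounted at the origin on the work surface. World frame = base frame: x ahead of the robot, y to its left, z up, the work surface at z = 0. Lengths are in m, angles in rad, forces in N, time in s.
With the tool pointing down it reaches from about 0.4 to 0.85 m from the base axis. Payload 4.5 kg.
Tool frame: the origin (TCP) lies at the very end of the fingers, on their centre line; the grasp point (between the pads) lies 19 mm behind it; z points along the fingers, y is the line along which they close (so a half turn about z gives the same grasp; the last joint's range is limited). The gripper opens to 88 mm and grips with 3 to 60 N. Pads are 18 mm wide; open, the fingers measure 123 mm over their backs; the gripper's body (75 mm by 187 mm) begins 45 mm behind the grasp point.
Start: joints at [1.227, 0.689, -0.195, 1.565, 0.157, 0.902, -0.215], TCP at [0.231, -0.581, 0.239] pointing down, gripper open.
Joint ranges: [-3.01, 3.01], [-0.46, 2.08], [-1.47, 1.51], [0.13, 2.56], [-1, 4.14], [0.04, 2.09], [-2.66, 2.66]. Speed limits (rad/s): [2.57, 2.57, 3.14, 3.14, 3.14, 3.14, 3.14].

## Interface

Orientations are given as a unit quaternion [x, y, z, w].
In Python, from plant import r gives the robot as it stands. The module is installed in compiled form; this text tells all that it offers.
- The arm moves only by the shell command python3 -m pendant 'ROWS' [FORCE]. ROWS is JSON, one flat list of numbers, 7 for each row, row after row: the opening, from 0 (shut) to 1 (fully open), then the shift along the tool's x, y, z scaled (see below), then the turn, a rotation vector about the tool's x, y, z scaled (see below). A call has 1 to 12 rows; each row is the pose to reach, as a shift and turn from the pose commanded when the call began, along the tool's axes at that moment; what a row does not reach only later rows make up. The controller multiplies each number of a shift by 0.15 m and each number of a turn by pi/2 rad. A row lasts 1/10 s, in which the tool goes at most 50 mm and 8.59 degrees, less where a joint would pass 70% of its speed; a pose out of reach is approached as far as the arm can. A call with a number of a shift or a turn outside -1 to 1 is refused whole. A call with a gripper value outside its range is refused whole. The fingers move at their own pace and stop on an object; FORCE is the grip in N (left out, the last holds). Time passes only in rows, so rows that repeat a pose let the fingers close. It gives the time, the measured TCP pose, the force, the opening and the grip force at its end, in the units of the state.
- r.get_state(): the state, without advancing time (a new reading comes with each control period).
- r.snapshot(name): name is "scene" or "top"; returns a dict with "img" (384x512x3 uint8, red, green, blue), "mtx" (3x3 intrinsics, pixels), "k1" (the pictures are not rectified: a ray, as slopes to the right and down, at radius r is drawn at 1 + k1 r^2 times it, then the intrinsics apply), "cam_to_world" (4x4, takes a point from camera to world coordinates). Camera axes: x right, y up, looking along -z (the intrinsics and any distortion apply to the point x, -y, -z); pixel columns grow to the right and rows downward; lengths in m; the calibration is good to about 2 mm. A picture is of the moment at which its call begins. There is no depth.
- r.finish_job(): hands the job in; it is judged then, once.
The state is a dict: "clock": time; "q": joint angles; "qd": joint speeds; "joint_torque": joint torques, N m; "tool_pos": TCP position; "eef_rot": TCP orientation; "contact_force": force on the tool from outside, world axes, zero at the start; "moment": the same for the moment, N m; "opening": opening from 0.0 (shut) to 1.0 (fully open); "finger_force": force on a finger pad.
Only numpy, scipy, OpenCV 4.12 (cv2) and the standard library are available. Lean on these libraries where they do the work, as an engineer would, in place of code of your own. Each camera call takes 0.05 s, during which the arm holds its last target. There are 200 camera calls.

## Working session

There is one attempt and no reset: what is moved stays moved. The work goes in short steps, Python scripts to look and compute and a shell command to move; the robot and the scene stay as the last step left them, time stands still between calls to the robot, and variables do not carry over. Pictures are saved under pics/ and viewed, at most 10 in all, crops included, and the job is handed in when it is done.

```bash
mkdir -p pics; cat > h.py <<'E'
import numpy as np, cv2
from plant import r
def snap(n,f=None):
    s=r.snapshot(n)
    if f: cv2.imwrite('pics/'+f,cv2.resize(s['img'][:,:,::-1],None,fx=1.5,fy=1.5,interpolation=cv2.INTER_CUBIC))
    return s
def ray(s,u,v):
    K=s['mtx'];d=np.array([(u-K[0,2])/K[0,0],(v-K[1,2])/K[1,1]]);p=d.copy()
    for _ in range(20): p=d/(1+s['k1']*(p@p))
    T=s['cam_to_world'];return T[:3,3],T[:3,:3]@np.array([p[0],-p[1],-1])
def pt(s,u,v,z):
    o,d=ray(s,u,v);return (o+d*(z-o[2])/d[2])[:3]
def proj(s,P):
    T=s['cam_to_world'];c=T[:3,:3].T@(np.asarray(P)-T[:3,3]);p=np.array([c[0],-c[1]])/-c[2]
    p=p*(1+s['k1']*(p@p));K=s['mtx'];return np.array([K[0,0]*p[0]+K[0,2],K[1,1]*p[1]+K[1,2]])
E
python3 - <<'E'
from h import *
for n in('top','scene'):
    s=snap(n,n+'0.png');np.savez(n+'0.npz',**s);print(n,s['cam_to_world'].round(3).tolist(),s['mtx'].round(1).tolist(),s['k1'])
st=r.get_state();print(st['clock'],st['tool_pos'],st['eef_rot'],st['opening'],st['contact_force'])
E
```

```text
top [[0.025, 0.995, -0.101, 0.478], [-1.0, 0.025, 0.0, -0.007], [0.003, 0.101, 0.995, 1.342], [0.0, 0.0, 0.0, 1.0]] [[372.3, 0.0, 257.8], [0.0, 372.3, 188.7], [0.0, 0.0, 1.0]] -0.04143913821187704
scene [[-0.88, -0.254, 0.401, 1.104], [0.475, -0.473, 0.742, 0.961], [0.001, 0.844, 0.537, 0.814], [0.0, 0.0, 0.0, 1.0]] [[494.4, 0.0, 253.7], [0.0, 494.4, 201.2], [0.0, 0.0, 1.0]] -0.11212864520528647
0.1 [ 0.23029297 -0.58043012  0.23799482] [ 9.82203146e-01  1.87819917e-01 -2.12075723e-04 -7.83298249e-04] 0.9964133338851083 [ 0.28412956  0.03278425 -0.48126043]
```

View pics/top0.png

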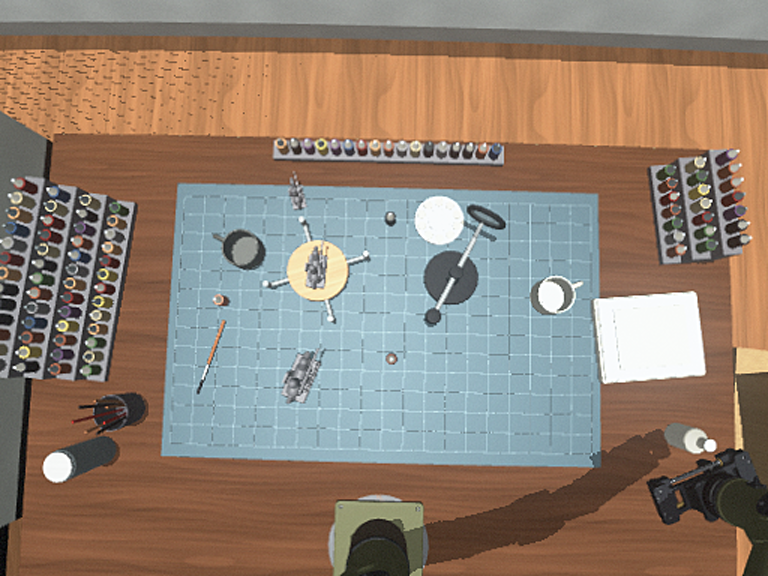

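View pics/scene0.png

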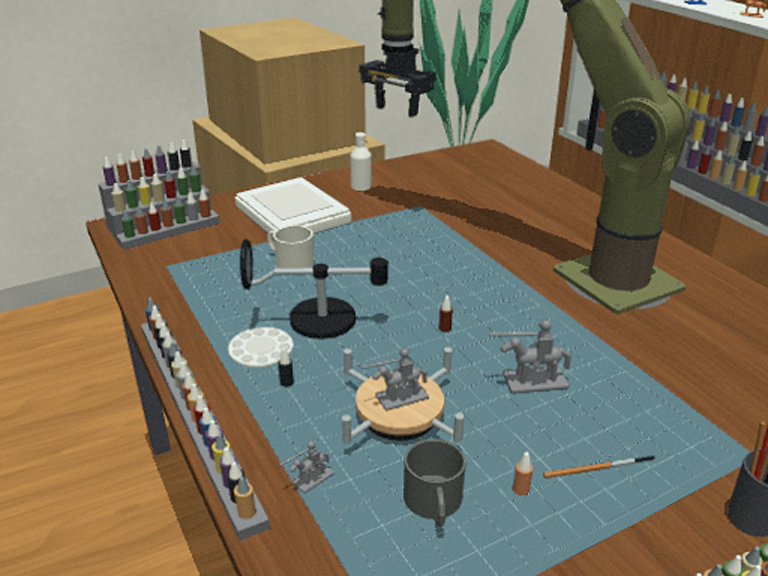

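The top view shows three riders: a small one at (297,190), one on the pale disc at (317,268) and a large one at (302,375). The one on the disc fits the description, since it stands on the turntable and is the middle size. The hub is at (457,272), the lens at (486,217), the weight at (432,317) and the posts at (302,221), (367,255), (331,319) and (266,284). I'll confirm the rider in an enlarged crop and measure.

```bash
python3 - <<'E'
from h import *
t=dict(np.load('top0.npz'));s=dict(np.load('scene0.npz'))
a=t['img'][140:220,165:255][:,:,::-1];b=s['img'][220:300,220:310][:,:,::-1]
cv2.imwrite('pics/crop.png',cv2.resize(np.hstack([a,b]),(792,352),interpolation=cv2.INTER_CUBIC))
P=lambda u,v,z:pt(t,u/1.5,v/1.5,z)
posts=np.array([P(*p,.073) for p in((302,221),(367,255),(331,319),(266,284))])
c=posts.mean(0);print('wheel',c,[(np.hypot(*(p-c)[:2]).round(3),np.degrees(np.arctan2(*(p-c)[1::-1])).round(1)) for p in posts])
h=P(457,272,.122);l=P(486,217,.128);w=P(432,317,.11)
print('hub',h,'lens',l,'w',w,np.hypot(*(l-h)[:2]),np.hypot(*(w-h)[:2]))
for q in(l-h,h-w,c-h,l-w):print(np.degrees(np.arctan2(q[1],q[0])).round(1))
print('foot',P(450,278,.016),'dist',np.hypot(*(c-h)[:2]))
for n,p in dict(a=(391,358),b=(390,217),c=(220,299)).items():print(n,P(*p,.074))
print('bigfig',P(302,375,.05),'smallfig',P(297,190,.04),'mug',P(243,249,.075), 'whitemug',P(555,293,.075),'pal',P(439,220,.007))
E
```

```text
wheel [0.63335935 0.15436756 0.073     ] [(np.float64(0.118), np.float64(18.6)), (np.float64(0.12), np.float64(-72.4)), (np.float64(0.118), np.float64(-161.6)), (np.float64(0.12), np.float64(107.6))]
hub [ 0.62974908 -0.16152166  0.122     ] lens [ 0.75352681 -0.22371397  0.128     ] w [ 0.52984443 -0.10911287  0.11      ] 0.13852368490231887 0.11281675817357001
-26.7
-27.7
89.3
-27.1
foot [ 0.628082   -0.15834348  0.016     ] dist 0.3159098493899878
a [ 0.43668718 -0.02130082  0.074     ]
b [ 0.75983096 -0.01104947  0.074     ]
c [0.55985592 0.37223674 0.074     ]
bigfig [0.39191443 0.18137228 0.05      ] smallfig [0.82750176 0.21255664 0.04      ] mug [0.67633499 0.32516389 0.075     ] whitemug [ 0.59307301 -0.39276073  0.075     ] pal [ 0.7704572  -0.13067544  0.007     ]
```

View pics/crop.png

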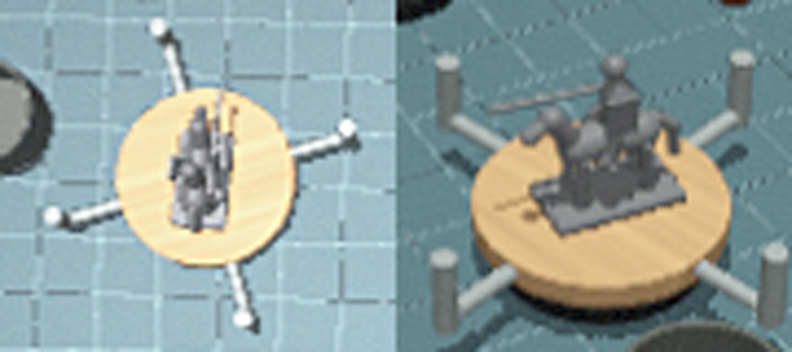

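The crop confirms it: the middle-sized rider stands on the disc, with its base edge at (172..228,222) and lance tip at (222,92) in the left half. It faces roughly +x, away from the robot. Next I'll work out its heading and make the first free move.

```bash
python3 - <<'E'
from h import *
t=dict(np.load('top0.npz'));s=dict(np.load('scene0.npz'))
S=lambda x,y,z:pt(s,220+(x-396)/8.8*2,220+y/4.4,z)
T=lambda x,y,z:pt(t,165+x/4.4,140+y/4.4,z)
# base bottom corners in scene (z=.04): front-near, rear-near ; front far
A=S(560,237,.04);B=S(687,198,.04);C=S(530,188,.045)
print(A,B,C,np.hypot(*(A-B)[:2]),np.degrees(np.arctan2(*(A-B)[1::-1])))
def tri(a,b):
    (o1,d1),(o2,d2)=a,b
    M=np.c_[d1,-d2];x=np.linalg.lstsq(M,o2-o1,rcond=None)[0];return (o1+x[0]*d1+o2+x[1]*d2)/2
tip=tri(ray(t,165+222/4.4,140+92/4.4),ray(s,220+(490-396)/4.4,220+110/4.4))
hd=tri(ray(t,165+190/4.4,140+180/4.4),ray(s,220+(613-396)/4.4,220+62/4.4))
print('tip',tip,'head',hd)
print('base rear edge',T(172,224,.044),T(228,224,.044))
E
python3 -m pendant '[0,0,0,-0.33,0,0,0.08, 0,0,0,-0.33,0,0,0.16, 0,0,0,-0.33,0,0,0.241, 0,0,0,-0.33,0,0,0.241]' 5
```

```text
[0.67106467 0.17744169 0.04      ] [0.59369779 0.18209792 0.04      ] [0.66871409 0.13865082 0.045     ] 0.07750686985235873 -3.4441267053783617
tip [0.69262019 0.13762979 0.10720159] head [0.62450974 0.15535497 0.12633046]
base rear edge [0.59663272 0.18068199 0.044     ] [0.59777778 0.13604796 0.044     ]
clock: 0.5
tool_pos: [0.2306, -0.5807, 0.2881]
eef_rot: [1.0, -0.0, -0.0, -0.0]
contact_force: [1.1, -0.7, -0.6]
opening: 0.661
finger_force: 0.0
```

```bash
M="python3 -m pendant"
python3 -m pendant '[0,0.18,-0.31,0,0,0,0, 0,0.36,-0.62,0,0,0,0, 0,0.54,-0.92,0,0,0,0, 0,0.54,-0.92,0,0,0,0]' | grep tool
python3 -m pendant '[0,0.18,-0.31,0,0,0,0, 0,0.36,-0.62,0,0,0,0, 0,0.54,-0.92,0,0,0,0, 0,0.54,-0.92,0,0,0,0]' | grep tool
python3 -m pendant '[0,0.18,-0.31,0,0,0,0, 0,0.36,-0.62,0,0,0,0, 0,0.54,-0.92,0,0,0,0, 0,0.54,-0.92,0,0,0,0]' | grep tool
python3 -m pendant '[0,0.18,-0.31,0,0,0,0, 0,0.36,-0.62,0,0,0,0, 0,0.54,-0.92,0,0,0,0, 0,0.54,-0.92,0,0,0,0, 0,0.54,-0.92,0,0,0,0]'
```

```text
tool_pos: [0.3157, -0.4367, 0.2879]
tool_pos: [0.3961, -0.2993, 0.288]
tool_pos: [0.477, -0.1614, 0.2881]
clock: 2.2
tool_pos: [0.5555, -0.0281, 0.2876]
eef_rot: [1.0, 0.002, -0.0, -0.0]
contact_force: [0.0, -1.3, -0.8]
opening: 0.004
finger_force: 0.0
```

```bash

python3 -m pendant '[0,0,0,0.33,0,0,0, 0,0,0,0.66,0,0,0, 0,0,0,1,0,0,0, 0,0,0,1,0,0,0]' | grep tool
python3 -m pendant '[0,0,0,0.12,0,0,0, 0,0,0,0.24,0,0,0, 0,0,0,0.24,0,0,0, 0,0,0,0.24,0,0,0]'
python3 - <<'E'
from h import *
h=np.array([.630,-.161])
for d in range(153,270,8):
    f=np.radians(d);u=np.array([np.cos(f),np.sin(f)]);t=np.array([-u[1],u[0]])
    e=9*abs(t[0])+17.5*abs(t[1]); p=h+.105*u-(.023+e/1000)*t
    print(d,p.round(4),e.round(1))
E
```

```text
tool_pos: [0.5491, -0.0326, 0.1326]
clock: 3.0
tool_pos: [0.5557, -0.0307, 0.1042]
eef_rot: [1.0, -0.001, 0.001, 0.0]
contact_force: [0.3, 0.0, -0.7]
opening: 0.005
finger_force: 0.0
153 [ 0.5558 -0.0753] 19.7
161 [ 0.5445 -0.0867] 19.5
169 [ 0.5349 -0.0998] 18.9
177 [ 0.5273 -0.1146] 17.9
185 [ 0.5218 -0.1291] 18.2
193 [ 0.5182 -0.1436] 19.1
201 [ 0.5167 -0.1589] 19.6
209 [ 0.5175 -0.1746] 19.7
217 [ 0.5206 -0.1903] 19.4
225 [ 0.5262 -0.2057] 18.7
233 [ 0.5343 -0.2204] 17.7
241 [ 0.5447 -0.2338] 16.4
249 [ 0.5572 -0.2455] 14.7
257 [ 0.5716 -0.2553] 12.7
265 [ 0.5875 -0.2627] 10.5
```

```bash

python3 -m pendant '[0,0,0.12,0,0,0,0, 0,0,0.24,0,0,0,0, 0,0,0.29,0,0,0,0, 0,-0.01,0.32,0,0,0,0, 0,-0.04,0.35,0,0,0,0, 0,-0.077,0.385,0,0,0,0, 0,-0.11,0.43,0,0,0,0, 0,-0.14,0.472,0,0,0,0, 0,-0.166,0.52,0,0,0,0, 0,-0.191,0.571,0,0,0,0, 0,-0.21,0.62,0,0,0,0, 0,-0.228,0.667,0,0,0,0]'
python3 - <<'E'
from h import *
s=snap('top','top1.png')
E
```

```text
clock: 4.2
tool_pos: [0.5204, -0.1299, 0.1021]
eef_rot: [1.0, -0.0, -0.0, 0.0]
contact_force: [1.5, 1.2, 0.0]
opening: 0.005
finger_force: 0.8
```

View pics/top1.png

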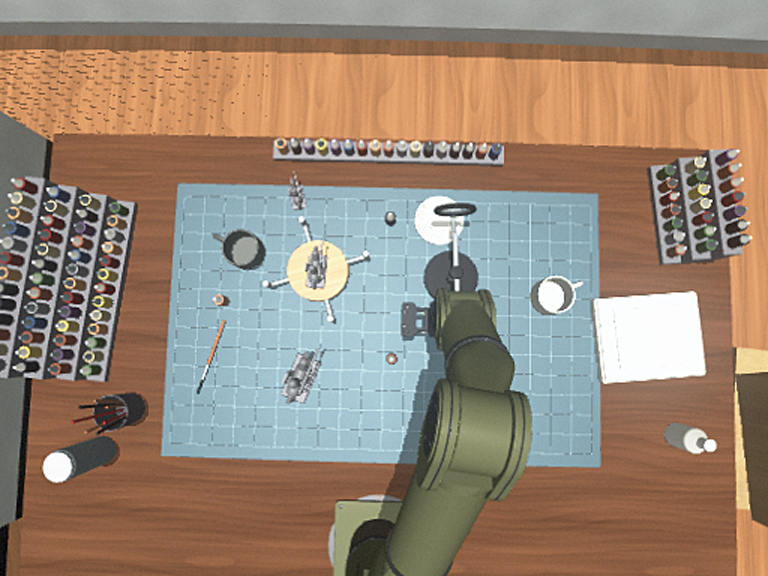

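The arm now points almost straight ahead: lens at (455,210), hub at (457,272). The push is tracking as planned, so I'll continue.

```bash

python3 -m pendant '[0,-0.013,0.048,0,0,0,0, 0,-0.024,0.097,0,0,0,0, 0,-0.03,0.148,0,0,0,0, 0,-0.034,0.2,0,0,0,0, 0,-0.033,0.252,0,0,0,0, 0,-0.029,0.304,0,0,0,0, 0,-0.02,0.357,0,0,0,0, 0,-0.008,0.41,0,0,0,0, 0,0.01,0.46,0,0,0,0, 0,0.029,0.511,0,0,0,0, 0,0.055,0.56,0,0,0,0, 0,0.083,0.609,0,0,0,0]'
python3 -m pendant '[0,0.035,0.045,0,0,0,0, 0,0.07,0.089,0,0,0,0, 0,0.11,0.129,0,0,0,0, 0,0.153,0.167,0,0,0,0, 0,0.153,0.167,0,0,0,0]'
python3 - <<'E'
from h import *
s=snap('top','top2.png')
E
```

```text
clock: 5.45
tool_pos: [0.533, -0.2213, 0.1021]
eef_rot: [1.0, -0.001, -0.0, 0.0]
contact_force: [-0.9, 1.7, -0.0]
opening: 0.006
finger_force: 0.7
clock: 5.95
tool_pos: [0.5576, -0.2471, 0.1024]
eef_rot: [1.0, -0.001, 0.001, 0.001]
contact_force: [-0.6, -0.0, 0.2]
opening: 0.007
finger_force: 0.0
```

View pics/top2.png

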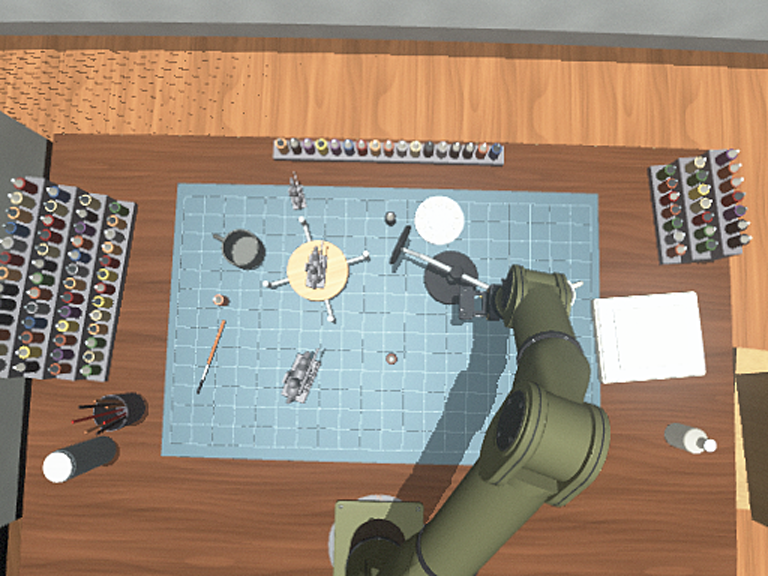

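The lens is at (400,249) and the hub at (457,272), so the arm points at about 68°, as predicted. I'll finish the last 20° slowly, then back off.

```bash

python3 -m pendant '[0,0.047,0.033,0,0,0,0, 0,0.096,0.065,0,0,0,0, 0,0.148,0.093,0,0,0,0, 0,0.2,0.115,0,0,0,0, 0,0.22,0.122,0,0,0,0, 0,0.24,0.128,0,0,0,0, 0,0.253,0.131,0,0,0,0, 0,0.262,0.133,0,0,0,0, 0,0.262,0.133,0,0,0,0]'
python3 -m pendant '[0,-0.1,0,0,0,0,0, 0,-0.3,0,0,0,0,0, 0,-0.6,0,0,0,0,0, 0,-0.8,0,0,0,0,0, 0,-0.8,0,-0.3,0,0,0, 0,-0.8,0,-0.6,0,0,0, 0,-0.8,-0.3,-0.9,0,0,0, 0,-0.8,-0.6,-0.9,0,0,0, 0,-0.8,-0.9,-0.9,0,0,0, 0,-0.8,-0.9,-0.9,0,0,0]'
python3 - <<'E'
from h import *
s=snap('top','top3.png')
E
```

```text
clock: 6.9
tool_pos: [0.5954, -0.2658, 0.1023]
eef_rot: [1.0, -0.0, 0.0, 0.0]
contact_force: [-1.6, -0.5, 0.1]
opening: 0.0
finger_force: 0.4
clock: 7.9
tool_pos: [0.4769, -0.122, 0.2385]
eef_rot: [1.0, 0.006, 0.002, -0.002]
contact_force: [0.9, 0.4, -0.3]
opening: 0.005
finger_force: 0.0
```

View pics/top3.png

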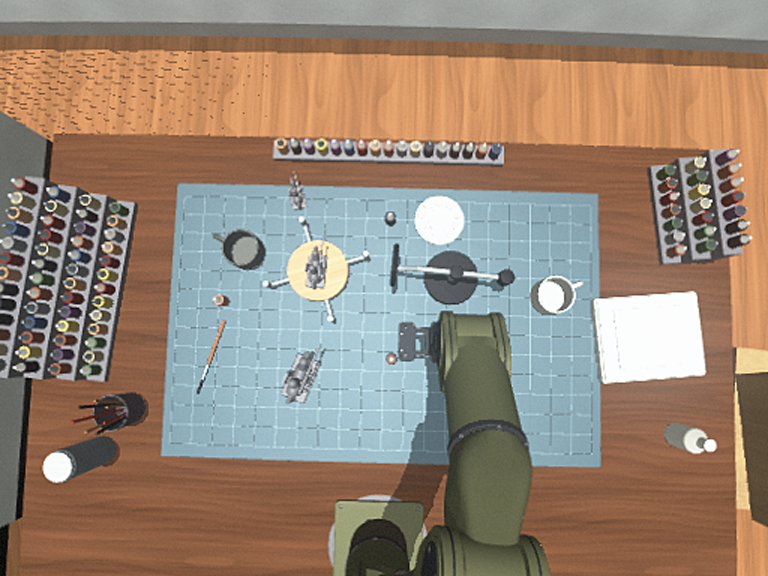

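The arm now points at the turntable: lens (394,267), hub (457,273), weight (506,277). I'll check the margin and compute the path for pushing the post.

```bash
python3 - <<'E'
from h import *
t=dict(np.load('top0.npz'));P=lambda u,v,z:pt(t,u/1.5,v/1.5,z)
h=P(457,272.5,.122);l=P(394,267,.128);w=P(506,277,.11);c=np.array([.6334,.1544])
for q in(l-h,h-w,l-w):
    d=q[:2]/np.hypot(*q[:2]);k=c-h[:2];print(np.degrees(np.arctan2(q[1],q[0])).round(1),'off mm',1000*(d[0]*k[1]-d[1]*k[0]))
for th in list(range(198,105,-6)):
    a=np.radians(th);u=np.array([np.cos(a),np.sin(a)]);tt=np.array([-u[1],u[0]])
    p=c+.124*u+.0245*tt
    print(th,p.round(4))
E
```

```text
86.8 off mm 13.020739128242646
87.0 off mm 11.658844116415805
86.9 off mm 12.416721380176353
198 [0.523  0.0928]
192 [0.5172 0.1047]
186 [0.5126 0.1171]
180 [0.5094 0.1299]
174 [0.5075 0.143 ]
168 [0.507  0.1562]
162 [0.5079 0.1694]
156 [0.5102 0.1825]
150 [0.5138 0.1952]
144 [0.5187 0.2075]
138 [0.5249 0.2192]
132 [0.5322 0.2302]
126 [0.5407 0.2403]
120 [0.5502 0.2495]
114 [0.5606 0.2577]
108 [0.5718 0.2648]
```

The arm's line passes 12 mm from the turntable's axis, inside the 35 mm limit. Now I'll go behind the robot-side post.

```bash

python3 -m pendant '[0,0.09,-0.25,0,0,0,-0.06, 0,0.17,-0.5,0,0,0,-0.12, 0,0.25,-0.75,0,0,0,-0.18, 0,0.34,-1,0,0,0,-0.2, 0,0.34,-1,0,0,0,-0.2, 0,0.34,-1,0,0,0,-0.2]'
python3 - <<'E'
from h import *
from scipy.spatial.transform import Rotation as R
s=r.get_state();T=R.from_quat(s['eef_rot']);print(s['q'].round(2),(T.inv().apply(np.array([.529,.083,.05])-s['tool_pos'])/.15).round(3))
E
```

```text
clock: 8.55
tool_pos: [0.527, 0.019, 0.237]
eef_rot: [0.988, 0.156, 0.0, 0.0]
contact_force: [0.1, -0.9, -0.2]
opening: 0.01
finger_force: 0.0
[ 0.03  0.57 -0.25  1.86  0.2   0.74 -1.58] [ 0.144 -0.403  1.246]
```

```bash

python3 -m pendant '[0,0.07,-0.2,0.1,0,0,0, 0,0.144,-0.4,0.25,0,0,0, 0,0.144,-0.403,0.5,0,0,0, 0,0.144,-0.403,0.75,0,0,0, 0,0.144,-0.403,0.9,0,0,0, 0,0.144,-0.403,0.9,0,0,0]'
python3 -m pendant '[0,0,0,0.15,0,0,0, 0,0,0,0.346,0,0,0, 0,0,0,0.346,0,0,0, 0,0,0,0.346,0,0,0]'
python3 - <<'E'
from h import *
from scipy.spatial.transform import Rotation as R
snap('scene','sc1.png')
s=r.get_state();T=R.from_quat(s['eef_rot']);c=np.array([.6334,.1544])
y0=2*np.degrees(np.arctan2(s['eef_rot'][1],s['eef_rot'][0]));print(s['tool_pos'],y0)
for th in range(200,152,-4):
    a=np.radians(th);u=np.array([np.cos(a),np.sin(a)]);tt=np.array([-u[1],u[0]])
    p=c+.124*u+.0245*tt
    print(th,(T.inv().apply(np.r_[p,.05]-s['tool_pos'])/.15).round(3)[:2],round((y0-(th-180))/90,3))
E
```

```text
clock: 9.15
tool_pos: [0.5265, 0.0804, 0.0996]
eef_rot: [0.988, 0.154, -0.003, 0.001]
contact_force: [-0.8, -0.3, 0.1]
opening: 0.006
finger_force: 0.0
clock: 9.55
tool_pos: [0.529, 0.0824, 0.0514]
eef_rot: [0.988, 0.155, 0.0, 0.0]
contact_force: [-0.1, -0.0, 0.1]
opening: 0.006
finger_force: 0.0
[0.52948722 0.0828497  0.05188098] 17.87598138709312
200 [-0.014 -0.047] -0.024
196 [-0.026 -0.105] 0.021
192 [-0.033 -0.163] 0.065
188 [-0.037 -0.222] 0.11
184 [-0.036 -0.281] 0.154
180 [-0.031 -0.34 ] 0.199
176 [-0.022 -0.398] 0.243
172 [-0.009 -0.455] 0.288
168 [ 0.008 -0.511] 0.332
164 [ 0.028 -0.567] 0.376
160 [ 0.053 -0.62 ] 0.421
156 [ 0.081 -0.672] 0.465
```

View pics/sc1.png

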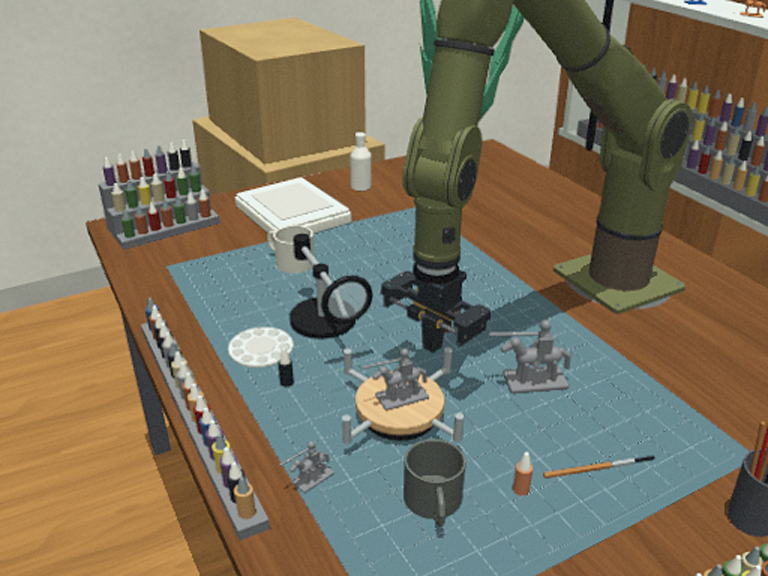

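The closed fingertips stand behind the robot-side post (447,360). The gripper body is clear of the lens at (347,298) and of the rider. Pushing now.

```bash

python3 -m pendant '[0,-0.008,-0.025,0,0,0,0, 0,-0.014,-0.047,0,0,0,0, 0,-0.02,-0.076,0,0,0,0.01, 0,-0.026,-0.105,0,0,0,0.021, 0,-0.033,-0.163,0,0,0,0.065, 0,-0.037,-0.222,0,0,0,0.11, 0,-0.036,-0.281,0,0,0,0.154, 0,-0.031,-0.34,0,0,0,0.199, 0,-0.022,-0.398,0,0,0,0.243, 0,-0.009,-0.455,0,0,0,0.288, 0,0.008,-0.511,0,0,0,0.332, 0,0.018,-0.54,0,0,0,0.354]'
python3 - <<'E'
from h import *
from scipy.spatial.transform import Rotation as R
s=r.get_state();T=R.from_quat(s['eef_rot']);c=np.array([.6334,.1544])
y0=2*np.degrees(np.arctan2(s['eef_rot'][1],s['eef_rot'][0]));print(s['tool_pos'],y0)
for th in range(164,118,-4):
    a=np.radians(th);u=np.array([np.cos(a),np.sin(a)]);tt=np.array([-u[1],u[0]])
    p=c+.124*u+.0245*tt
    print(th,(T.inv().apply(np.r_[p,.05]-s['tool_pos'])/.15).round(3)[:2],round((y0-(th-180))/90,3))
v=snap('scene');cv2.imwrite('pics/sc2.png',cv2.resize(v['img'][150:350,150:400,::-1],None,fx=3,fy=3))
E
```

```text
clock: 10.8
tool_pos: [0.505, 0.1624, 0.0503]
eef_rot: [0.993, -0.122, -0.001, 0.0]
contact_force: [-1.6, -1.4, -0.3]
opening: 0.006
finger_force: 0.6
[0.50501719 0.16238363 0.05027144] -13.967046771696793
164 [ 0.011 -0.021] 0.023
160 [ 0.004 -0.079] 0.067
156 [ 0.001 -0.138] 0.111
152 [ 0.002 -0.197] 0.156
148 [ 0.007 -0.256] 0.2
144 [ 0.016 -0.314] 0.245
140 [ 0.029 -0.371] 0.289
136 [ 0.046 -0.427] 0.334
132 [ 0.067 -0.482] 0.378
128 [ 0.092 -0.536] 0.423
124 [ 0.12  -0.587] 0.467
120 [ 0.152 -0.637] 0.511
```

View pics/sc2.png

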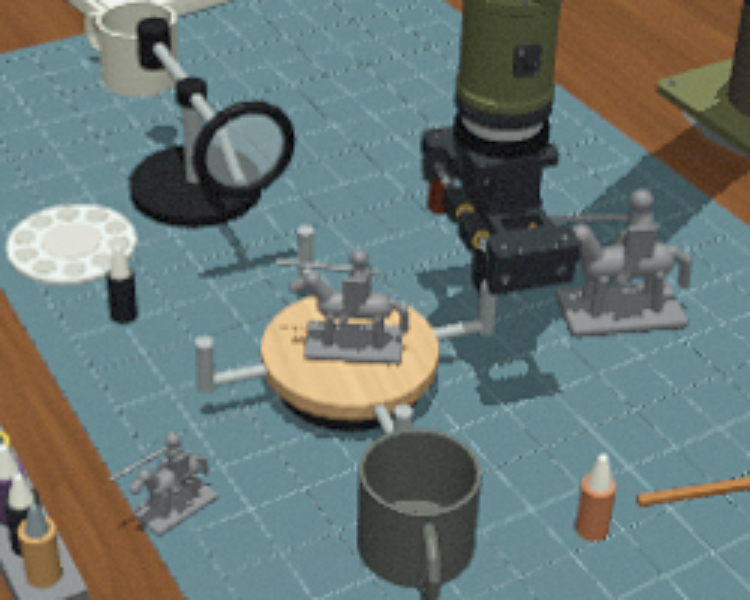

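The wheel has turned about 36° and the rider is steady. The gripper body at (575,250) is getting near the large rider's lance at (580,220), so I'll check that clearance before going on.

```bash
python3 - <<'E'
from h import *
t=dict(np.load('top0.npz'));s=dict(np.load('scene0.npz'))
def tri(a,b):
    (o1,d1),(o2,d2)=a,b
    x=np.linalg.lstsq(np.c_[d1,-d2],o2-o1,rcond=None)[0];return (o1+x[0]*d1+o2+x[1]*d2)/2
print(tri(ray(t,323/1.5,347/1.5),ray(s,491/1.5,334/1.5)),tri(ray(t,298/1.5,383/1.5),ray(s,545/1.5,326/1.5)))
c=np.array([.6334,.1544])
for th in range(168,107,-8):
  for yaw in (th-180,th-168):
    a=np.radians(th);u=np.array([np.cos(a),np.sin(a)]);tt=np.array([-u[1],u[0]]);p=c+.124*u+.0245*tt
    y=np.radians(yaw);X=np.array([np.cos(y),np.sin(y)]);Y=np.array([X[1],-X[0]])
    k=[(p+.0375*i*X+.0935*j*Y).round(3).tolist() for i,j in((-1,1),(-1,-1))]
    f=lambda q:max(np.r_[abs((q-p)@X)-.0375,abs((q-p)@Y)-.0935])
    print(th,yaw,k,'axis clearance',round(f(c),3))
E
```

```text
[0.45186248 0.13530347 0.0895854 ] [0.37424053 0.18395194 0.10978287]
168 -12 [[0.451, 0.073], [0.49, 0.255]] axis clearance 0.087
168 0 [[0.47, 0.063], [0.47, 0.25]] axis clearance 0.089
160 -20 [[0.441, 0.099], [0.505, 0.274]] axis clearance 0.087
160 -8 [[0.458, 0.086], [0.484, 0.272]] axis clearance 0.089
152 -28 [[0.435, 0.126], [0.523, 0.291]] axis clearance 0.087
152 -16 [[0.451, 0.111], [0.502, 0.291]] axis clearance 0.089
144 -36 [[0.433, 0.154], [0.543, 0.305]] axis clearance 0.087
144 -24 [[0.446, 0.137], [0.522, 0.308]] axis clearance 0.089
136 -44 [[0.435, 0.182], [0.565, 0.316]] axis clearance 0.086
136 -32 [[0.446, 0.163], [0.545, 0.322]] axis clearance 0.089
128 -52 [[0.441, 0.209], [0.588, 0.324]] axis clearance 0.087
128 -40 [[0.449, 0.19], [0.569, 0.333]] axis clearance 0.089
120 -60 [[0.45, 0.235], [0.612, 0.329]] axis clearance 0.086
120 -48 [[0.456, 0.215], [0.595, 0.34]] axis clearance 0.089
112 -68 [[0.463, 0.26], [0.637, 0.33]] axis clearance 0.087
112 -56 [[0.466, 0.239], [0.621, 0.344]] axis clearance 0.089
```

The lance tip sits at z = 0.09 and the gripper body's underside at 0.114. I'll raise the tool 8 mm and turn it a bit less for extra margin.

```bash

python3 -m pendant '[0,0.008,-0.02,-0.05,0,0,0, 0,0.004,-0.079,-0.05,0,0,0.02, 0,0.001,-0.138,-0.05,0,0,0.04, 0,0.002,-0.197,-0.05,0,0,0.08, 0,0.007,-0.256,-0.05,0,0,0.12, 0,0.016,-0.314,-0.05,0,0,0.16, 0,0.029,-0.371,-0.05,0,0,0.2, 0,0.046,-0.427,-0.05,0,0,0.245, 0,0.067,-0.482,-0.05,0,0,0.29, 0,0.08,-0.51,-0.05,0,0,0.31, 0,0.092,-0.536,-0.05,0,0,0.33, 0,0.092,-0.536,-0.05,0,0,0.33]'
python3 - <<'E'
from h import *
from scipy.spatial.transform import Rotation as R
s=r.get_state();T=R.from_quat(s['eef_rot']);c=np.array([.6334,.1544])
y0=2*np.degrees(np.arctan2(s['eef_rot'][1],s['eef_rot'][0]));print(s['tool_pos'],y0)
for th in range(128,102,-3):
    a=np.radians(th);u=np.array([np.cos(a),np.sin(a)]);tt=np.array([-u[1],u[0]])
    p=c+.124*u+.0245*tt
    print(th,(T.inv().apply(np.r_[p,.05]-s['tool_pos'])/.15).round(3)[:2],round((y0-(th-180))/90,3))
a=snap('scene')['img'][190:310,200:350,::-1];b=snap('top')['img'][120:240,140:290,::-1]
cv2.imwrite('pics/sc3.png',cv2.resize(np.hstack([b,a]),(800,320),interpolation=cv2.INTER_CUBIC))
E
```

```text
clock: 12.05
tool_pos: [0.5392, 0.2371, 0.0578]
eef_rot: [0.929, -0.371, 0.0, -0.0]
contact_force: [0.7, 0.3, -0.5]
opening: 0.007
finger_force: 0.0
[0.53919592 0.23709874 0.05775528] -43.587141911991075
128 [-0.007  0.007] 0.093
125 [-0.008 -0.037] 0.127
122 [-0.006 -0.081] 0.16
119 [-0.003 -0.125] 0.193
116 [ 0.003 -0.169] 0.227
113 [ 0.011 -0.212] 0.26
110 [ 0.022 -0.255] 0.293
107 [ 0.035 -0.297] 0.327
104 [ 0.05  -0.339] 0.36
```

View pics/sc3.png

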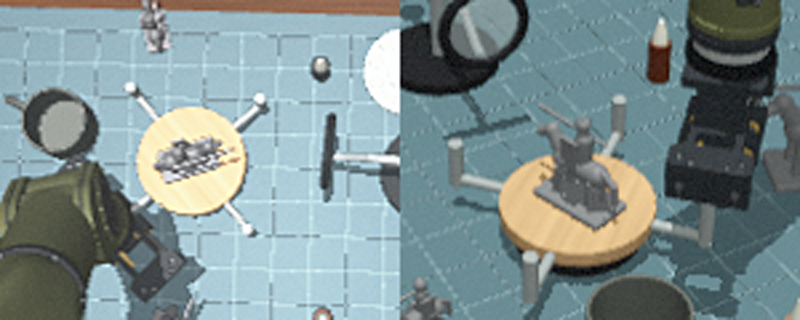

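The posts in the left half are at (131,88), (260,99) and (249,230). The rider faces right with a slight upward tilt and has about 15 to 20° left to go. Computing the remaining turn.

```bash
python3 - <<'E'
from h import *
t=dict(np.load('top0.npz'));s=dict(np.load('scene0.npz'));k=2.6667
c=np.array([.6334,.1544])
for p in((131,88),(260,99),(249,230)):
    q=pt(t,140+p[0]/k,120+p[1]/k,.073)[:2]-c;print(np.hypot(*q).round(3),np.degrees(np.arctan2(q[1],q[0])).round(1))
S=lambda x,y:pt(s,200+(x-400)/k,190+y/k,.044)
A=S(605,229);B=S(626,205);C=S(535,188);D=S(556,166)
print(A,B,C)
for q in(C-A,D-B,B-A):print(np.hypot(*q[:2]).round(3),np.degrees(np.arctan2(q[1],q[0])).round(1))
E
```

```text
0.121 41.1
0.12 -47.7
0.12 -138.2
[0.6362362  0.20967614 0.044     ] [0.60293135 0.19051341 0.044     ] [0.66378142 0.13026763 0.044     ]
0.084 -70.9
0.084 -70.4
0.038 -150.1
```

```bash

python3 -m pendant '[0,-0.008,-0.037,0,0,0,0.034, 0,-0.006,-0.081,0,0,0,0.067, 0,-0.003,-0.125,0,0,0,0.1, 0,0.003,-0.169,0,0,0,0.134, 0,0.011,-0.212,0,0,0,0.167, 0,0.018,-0.241,0,0,0,0.19, 0,0.024,-0.262,0,0,0,0.206, 0,0.028,-0.276,0,0,0,0.217, 0,0.031,-0.286,0,0,0,0.224, 0,0.031,-0.286,0,0,0,0.224]'
python3 -m pendant '[0,0,0.05,0,0,0,0, 0,-0.05,0.1,0,0,0,0, 0,-0.1,0.15,-0.1,0,0,0, 0,-0.1,0.15,-0.4,0,0,0, 0,-0.1,0.15,-0.7,0,0,0, 0,-0.1,0.15,-1,0,0,0, 0,-0.1,0.15,-1,0,0,0, 0,-0.1,0.15,-1,0,0,0]'
python3 - <<'E'
from h import *
a=snap('scene')['img'][190:310,200:350,::-1];b=snap('top')['img'][120:240,140:290,::-1]
cv2.imwrite('pics/sc4.png',cv2.resize(np.hstack([b,a]),(800,320),interpolation=cv2.INTER_CUBIC))
E
```

```text
clock: 13.15
tool_pos: [0.5718, 0.264, 0.0577]
eef_rot: [0.849, -0.528, 0.0, 0.0]
contact_force: [-0.8, -0.2, -0.1]
opening: 0.003
finger_force: 0.2
clock: 13.95
tool_pos: [0.5445, 0.2686, 0.2095]
eef_rot: [0.849, -0.528, 0.0, -0.001]
contact_force: [-0.1, 0.4, -0.6]
opening: 0.009
finger_force: 0.0
```

View pics/sc4.png

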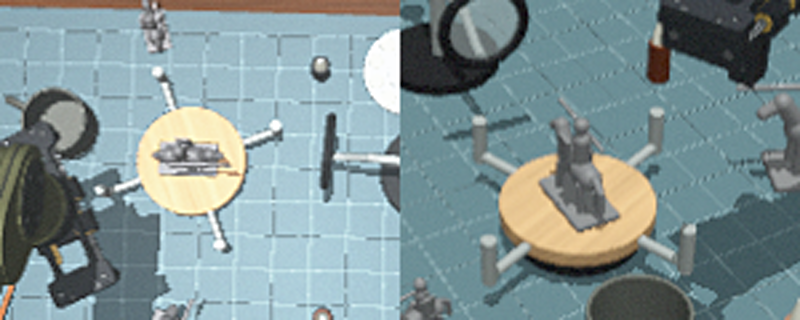

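The posts are now at (159,72), (277,127), (221,245) and (102,191). The rider stands mid-disc, facing right towards the lens.

```bash
python3 - <<'E'
from h import *
t=dict(np.load('top0.npz'));s=dict(np.load('scene0.npz'));k=2.6667
c=np.array([.6334,.1544])
for p,z in(((159,72),107.6),((277,127),18.6),((221,245),-72.4),((102,191),-161.6)):
    q=pt(t,140+p[0]/k,120+p[1]/k,.073)[:2]-c;a=np.degrees(np.arctan2(q[1],q[0]));print(a.round(1))
S=lambda x,y:pt(s,200+(x-400)/k,190+y/k,.044)
A=S(587,229);B=S(619,214);C=S(541,183)
for q in(C-A,B-A):print(np.hypot(*q[:2]).round(3),np.degrees(np.arctan2(q[1],q[0])).round(1))
print('centre',(B+C)/2)
E
```

```text
21.2
-68.2
-157.8
111.7
0.076 -86.0
0.035 -173.6
centre [0.6352123  0.16233588 0.044     ]
```

```bash
python3 -c "
from plant import r
print(r.finish_job())"
```

```text
the job is handed in; nothing more can be done
None
```

I handed the job in at about 14 s: the lens arm's line passes about 12 mm from the turntable's axis, and the horseman stands mid-disc facing the stand to within about 1–5° by my camera measurements, inside the 45 mm limit (no verdict came back).

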